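# Lay out the bakery tasting counter

## Robot

A 6-joint arm with a two-finger parallel gripper is mounted at the origin on the work surface. World frame = base frame: x ahead of the robot, y to its left, z up, the work surface at z = 0. Lengths are in mm, angles in rad, forces in N, time in s.
With the tool pointing down it reaches from about 425 to 1125 mm from the base axis. Payload 14.9 kg.
Tool frame: the origin (TCP) lies on the centre line of the jaws, within the pads' length; the fingertips stand 8 mm ahead of it and the grasp point (between the pads) lies 11 mm behind it (tip_reach is the distance from the TCP to the fingertips, in mm); x points along the fingers, y is the direction in which the jaws open and shut, and the axes are right-handed (so a half turn about x gives the same grasp; the last joint's range is limited). The gripper opens to 91 mm and grips with 3 to 60 N. Pads are 32 mm wide; open, the fingers measure 118 mm over their backs; the gripper's body (76 mm by 178 mm) begins 60 mm behind the grasp point.
Start: joints at [-1.293, 0.379, 1.734, -0, 1.028, -0.033], TCP at [214.07, -666.477, 221.932] pointing down, gripper open.
Joint ranges: [-2.77, 2.77], [-0.74, 2.19], [0, 2.66], [-1.06, 4.2], [0.31, 2.87], [-3.08, 3.08]. Speed limits (rad/s): [1.89, 1.89, 2.39, 3.14, 3.14, 3.14].

## Interface

Orientations are given as a unit quaternion [x, y, z, w].
In Python, from plant import * gives the robot as it stands.
- The arm moves only by the tool servo_tool, never from a script. Its argument "deltas" is a list of rows, each a list of 7 numbers: the shift along the world's x, y, z each as a share of 1 m, from -1 to 1, then the turn, a rotation vector about the world's x, y, z each as a share of 30 degrees, from -1 to 1, then the opening, from 0 (shut) to 1 (fully open). A call has 1 to 12 rows; each row is the pose to reach, as a shift and turn from the pose commanded when the call began; what a row does not reach only later rows make up. A row lasts 1/10 s, in which the tool goes at most 50 mm and 8.59 degrees, less where a joint would pass 70% of its speed; a pose out of reach is approached as far as the arm can. A call with a number of a shift or a turn outside -1 to 1 is refused whole. A call with a gripper value outside its range is refused whole. The fingers move at their own pace and stop on an object; "grip_force" is the grip in N (left out, the last holds). Time passes only in rows, so rows that repeat a pose let the fingers close. It gives the time, the measured TCP pose, the force and the opening at its end, in the units of the state.
- sense(): the state, without advancing time (a new reading comes with each control period).
- camera(name): name is "scene" or "top" or "wrist"; returns the picture (400x640x3 uint8, red, green, blue); there is no depth.
- camera_model(name): a dict with "fx", "fy", "cx", "cy" (pixels), "distortion" ([k1, k2, p1, p2, k3] as OpenCV has them; the pictures are not rectified), "view" (4x4, takes a point from world to camera coordinates); the wrist camera has in their place "tool_from_camera" (4x4, takes a point from camera to tool coordinates, whose origin is the TCP and whose axes are the tool frame's). Camera axes: x right, y down, z forward; pixel columns grow to the right and rows downward; lengths in mm; the calibration is good to about 2 mm. A picture is of the moment at which its call begins: read the wrist's pose just before it. camera_model takes no time and is no camera call.
- hand_in(): hands the job in, once; it reports no verdict.
The state is a dict: "time_s": time; "joint_pos": joint angles; "qvel": joint speeds; "joint_efforts": joint torques, N m; "ee_pos": TCP position; "eef_rot": TCP orientation; "wrist_force": force on the tool from outside, world axes, zero at the start; "wrist_torque": the same for the moment, N m; "finger_gap": finger opening in mm.
Only numpy, scipy, OpenCV 4.12 (cv2) and the standard library are available. Lean on these libraries where they do the work, as an engineer would, in place of code of your own. Each camera call takes 0.05 s, during which the arm holds its last target. There are 200 camera calls.

## Task

Lay out the tasting counter: stand the white butter pot on the coaster between the two bread baskets and put its wooden lid on it, stand the honey jar (yellow cap) on the coaster in front of the basket of rolls, and stand the red jam jar on the coaster in front of the basket of pretzels. Centre each one on its coaster, upright, and leave the green pesto jar where it stands.

Things in the scene. Friction and masses are not known exactly. Their poses are not given: they have to be found in the camera images.
- honey_jar_center (a point): Loose honey jar: amber jar with a yellow cap and a paper label, upright, 52 mm across and 75 mm tall, about 0.2 kg. This point is its centre, half-way up (37.5 mm above its underside); z up.
- jam_jar_center (a point): Loose jam jar: dark red jar with a red cap and a paper label, upright, 52 mm across and 75 mm tall, about 0.2 kg. This point is its centre, half-way up (37.5 mm above its underside); z up.
- pesto_jar_center (a point): Loose pesto jar, to be left alone: green jar with a green cap and a paper label, 52 mm across and 75 mm tall. This point is its centre, half-way up (37.5 mm above its underside); z up.
- pot_center (a point): Loose butter pot: small round white ceramic pot with yellow butter inside, open at the top, 60 mm across and 45 mm tall, wall 4 mm (mouth 52 mm across), about 0.17 kg. This point is its centre, half-way up (22.5 mm above its underside, 22.5 mm below its rim); z up.
- knob_center (a point): Loose dark wood pot lid, plug down: disc 62 mm across, 6 mm thick; round knob on top, 22 mm across, 30 mm tall; plug beneath, 44 mm across, 5 mm deep, fits the pot's mouth. 0.05 kg. This point is the knob's centre: 26 mm above the plug's underside, 21 mm above the disc's underside (rests on the rim), 15 mm above the disc's top, 15 mm below the knob's top. Seated: 43.5 mm above the pot's centre.
- rolls_basket: Fixed oval cane bread basket of round golden rolls, 200 mm long (its x) by 130 mm wide, about 80 mm high with the bread. Origin at the centre of its underside on the table; its front end, at -x, looks towards the robot.
- pretzel_basket: Fixed oval cane bread basket of dark brown pretzels, 200 mm long (its x) by 130 mm wide, about 75 mm high with the bread. Origin at the centre of its underside on the table; its front end, at -x, looks towards the robot.
- rolls_coaster: Fixed dark slate coaster in front of the basket of rolls: a flat disc 80 mm across and 5 mm thick. Origin at the centre of its underside, on the table.
- pretzel_coaster: Fixed terracotta (reddish) coaster in front of the basket of pretzels: a flat disc 80 mm across and 5 mm thick. Origin at the centre of its underside, on the table.
- middle_coaster: Fixed blue coaster between the two baskets: a flat disc 80 mm across and 5 mm thick. Origin at the centre of its underside, on the table.
Mind the look-alikes: they are no part of the job. Leave any blue or pink look-alike of the part that bears knob_center alone. There is more than one size of the part that bears pot_center; the job needs the larger.

How it is judged (in metres and radians):
At the end, for the whole second after the job is handed in: Pot upright on the middle coaster, its lid seated (within 7 mm of centre, level); honey jar on the coaster before the rolls, jam jar on that before the pretzels; each upright, within 14 mm of its coaster's centre; pesto jar upright, moved under 25 mm; all released and at rest (horizontal distance between pot_center and middle_coaster below 0.014 m and z of pot_center in the frame of middle_coaster between 0.024 and 0.031 m and angle between each of pot_center, knob_center, honey_jar_center, jam_jar_center, pesto_jar_center's own z axis and vertical below 0.1 rad and horizontal distance between knob_center and pot_center below 0.007 m and z of knob_center in the frame of pot_center between 0.0405 and 0.0465 m and horizontal distance between honey_jar_center and rolls_coaster below 0.014 m and z of honey_jar_center in the frame of rolls_coaster between 0.039 and 0.046 m and horizontal distance between jam_jar_center and pretzel_coaster below 0.014 m and z of jam_jar_center in the frame of pretzel_coaster between 0.039 and 0.046 m and distance of pesto_jar_center from where it was at the start of the episode below 0.025 m and linear speed of each of pot, lid, honey_jar, jam_jar below 0.01 m/s); the robot touches nothing.
It also fails if it takes over 128 s, if anything falls off the work surface, if the arm or the gripper's body presses on something with over 40 N, if the wrist force passes 120 N, or if a joint passes its speed limit or range.

## Working session

There is one attempt and no reset: what is moved stays moved. The work goes in short steps, Python scripts to look and compute and a tool call to move; the robot and the scene stay as the last step left them, time stands still between calls to the robot, and variables do not carry over. Pictures are saved under pics/ and viewed, about 12 in all and at most 16, crops included, and the job is handed in when it is done.

Besides the shell and the picture viewer there is one more tool, called after "Request:" in YAML: its name, and indented under it one key for each argument. servo_tool: Moves the arm, as the interface text tells. Shift numbers are shares of 1 m and turn numbers shares of 30 degrees, none past 1 either way. Its arguments: {"type":"object","properties":{"deltas":{"type":"array","items":{"type":"array","items":{"type":"number"}}},"grip_force":{"type":"number"}},"required":["deltas"]}

```bash
mkdir -p pics
python3 - <<'E'
from plant import *
import cv2
for n in ("top","scene"):
    im=camera(n); cv2.imwrite(f"pics/{n}0.png",im[:,:,::-1]); m=camera_model(n); print(n,{k:(v if k!="view" else [[round(float(a),3) for a in r] for r in v]) for k,v in m.items()})
print(camera_model("wrist")["tool_from_camera"]); s=sense(); print(s["ee_pos"],s["eef_rot"],s["time_s"],s["finger_gap"])
E
```

```text
top {'fx': 517.6419824713342, 'fy': 517.6419824713342, 'cx': 318.3990795727711, 'cy': 199.03342790752123, 'distortion': array([0.00511255, 0.        , 0.        , 0.        , 0.        ]), 'view': [[-0.021, -1.0, -0.006, 27.844], [-0.988, 0.021, -0.151, 524.147], [0.151, 0.003, -0.989, 1302.913], [0.0, 0.0, 0.0, 1.0]]}
scene {'fx': 485.63655294106957, 'fy': 485.63655294106957, 'cx': 310.60500917946683, 'cy': 199.0844431009328, 'distortion': array([-0.00138237,  0.        ,  0.        ,  0.        ,  0.        ]), 'view': [[-0.093, 0.996, -0.016, 62.452], [0.816, 0.067, -0.574, -371.31], [-0.57, -0.066, -0.819, 1655.001], [0.0, 0.0, 0.0, 1.0]]}
[[-1.17296974e-03 -2.78341787e-01  9.60481376e-01 -1.63595648e+02]
 [ 9.99999239e-01  4.13970379e-05  1.23322680e-03 -2.99024279e-01]
 [-3.83019635e-04  9.60482091e-01  2.78341527e-01 -7.95318339e+01]
 [ 0.00000000e+00  0.00000000e+00  0.00000000e+00  1.00000000e+00]]
[ 213.96772384 -666.15259992  221.36224179] [-0.69852901 -0.10979408  0.69863855 -0.10911766] 0.1 91.1677317955965
```

View pics/top0.png

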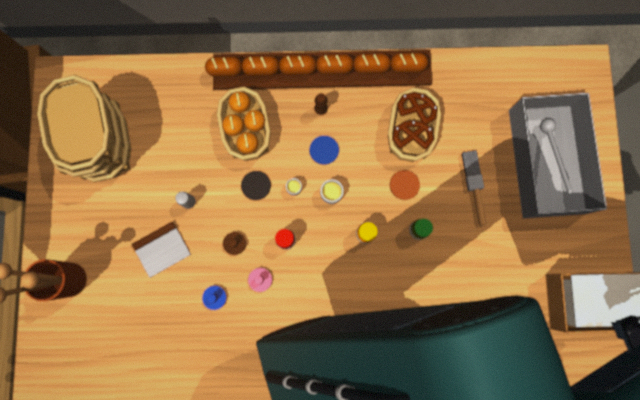

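View pics/scene0.png

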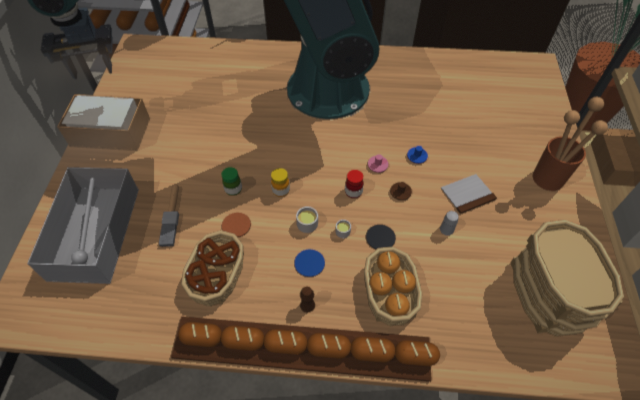

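Candidates in the top view: the pots are at (332,190), larger, and (294,186), smaller. The lids are at (234,243) dark wood, (260,280) pink and (214,297) blue; the dark thing at (321,103) is a mill. The jars are yellow (368,231), red (285,239) and green (423,229). The coasters are slate (256,185), blue (324,150) and terracotta (405,185). I choose the larger pot and the brown lid, and check them in an enlarged crop.

```bash
cat > h.py <<'E'
import numpy as np, cv2
from plant import *
from scipy.spatial.transform import Rotation as R
def view(name,s=None):
    m=camera_model(name)
    if name!="wrist": return m,np.array(m["view"])
    T=np.eye(4);T[:3,:3]=R.from_quat(s["eef_rot"]).as_matrix();T[:3,3]=s["ee_pos"]
    return m,np.linalg.inv(T@np.array(m["tool_from_camera"]))
def K(m): return np.array([[m["fx"],0,m["cx"]],[0,m["fy"],m["cy"]],[0,0,1.]])
def world(name,uv,z,s=None):
    m,V=view(name,s)
    p=cv2.undistortPoints(np.array([[uv]],float),K(m),np.array(m["distortion"]))[0,0]
    d=V[:3,:3].T@np.array([p[0],p[1],1]);c=-V[:3,:3].T@V[:3,3]
    return c+d*(z-c[2])/d[2]
def pix(name,P,s=None):
    m,V=view(name,s)
    return cv2.projectPoints(np.array([P],float),cv2.Rodrigues(V[:3,:3])[0],V[:3,3],K(m),np.array(m["distortion"]))[0][0,0]
E
python3 - <<'E'
from h import *
im=cv2.imread("pics/top0.png")
cv2.imwrite("pics/crop0.png",cv2.resize(im[130:310,190:450],None,fx=3,fy=3,interpolation=cv2.INTER_CUBIC))
for n,uv,z in [("slate",(256,185),5),("blue",(324.5,150),5),("terra",(404.5,185),5),("pot",(332,190),45),("small",(294,186),35),("lid",(234,243),20),("red",(285,239),75),("honey",(368,231),75),("pesto",(423,229),75),("pink",(260,280),20),("bluelid",(214,297),20),("rolls",(246,122),40),("pretz",(415,122),40),("mill",(321,98),60)]:
    w=world("top",uv,z);print(n,w.round(),np.hypot(*w[:2]).round(),pix("scene",w).round())
print(R.from_quat(sense()["eef_rot"]).as_matrix().round(3))
E
```

```text
slate [571. 183.   5.] 600.0 [381. 238.]
blue [663.  -2.   5.] 663.0 [310. 263.]
terra [ 563. -214.    5.] 602.0 [237. 225.]
pot [547. -19.  45.] 547.0 [308. 217.]
small [561.  80.  35.] 567.0 [344. 226.]
lid [417. 239.  20.] 480.0 [402. 190.]
red [420. 102.  75.] 432.0 [355. 176.]
honey [ 436. -106.   75.] 448.0 [280. 175.]
pesto [ 438. -243.   75.] 501.0 [232. 173.]
pink [320. 171.  20.] 363.0 [379. 162.]
bluelid [280. 289.  20.] 402.0 [418. 154.]
rolls [736. 205.  40.] 764.0 [391. 289.]
pretz [ 726. -243.   40.] 765.0 [212. 271.]
mill [790.   4.  60.] 790.0 [307. 300.]
[[-0.     0.306 -0.952]
 [ 0.001 -0.952 -0.306]
 [-1.    -0.001  0.   ]]
```

View pics/crop0.png

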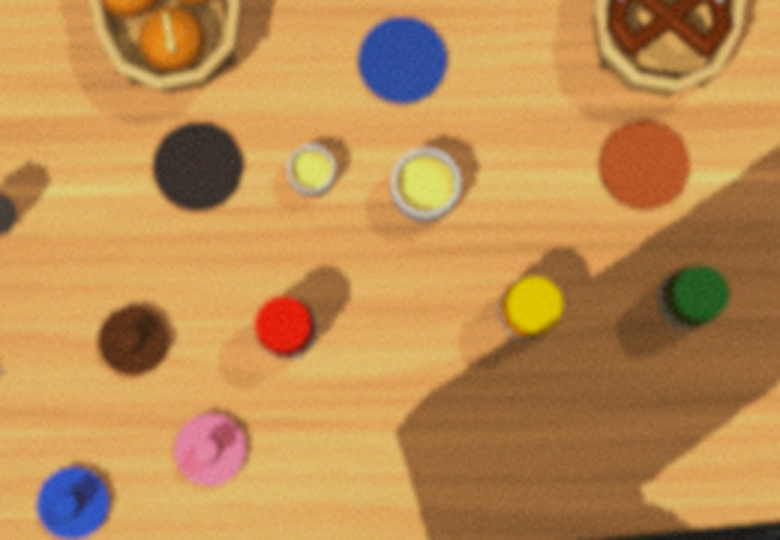

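The crop, in crop pixels, shows the white pot with butter at (426,184), clearly larger than the one at (312,170). The plain brown lid is at (134,339), apart from the pink and blue ones. Next I refine the positions.

Run:
```python
from h import *
for n,c,z in [("slate",(198.5,166),5),("blue",(403,59.5),5),("terra",(644.5,164.5),5),("pot",(426,184),45),("liddisc",(134.5,339),11),("red",(285,325.5),75),("honey",(533.5,305),75),("pesto",(699,294),75)]:
    uv=[190+(c[0]+.5)/3-.5,130+(c[1]+.5)/3-.5]
    w=world("top",uv,z);print(n,w.round(1),pix("scene",w).round(1))
```

```text
slate [571.5 183.4   5. ] [381.6 237.8]
blue [664.9  -1.1   5. ] [310.4 263.4]
terra [ 564.2 -213.8    5. ] [237.3 225.1]
pot [544.1 -18.   45. ] [308.1 216.1]
liddisc [418.2 238.9  11. ] [401.8 192. ]
red [422.2 102.9  75. ] [355.5 176.4]
honey [ 434.9 -104.3   75. ] [280.8 175.3]
pesto [ 441.2 -242.5   75. ] [231.5 173.9]
```

Request:
servo_tool:
  deltas:
    - [0.333,0.646,0.03,0,0,-0.594,0.9]
    - [0.333,0.646,0.03,0,0,-0.594,0.9]
    - [0.333,0.646,0.03,0,0,-0.594,0.9]
    - [0.333,0.646,0.03,0,0,-0.594,0.9]
    - [0.333,0.646,0.03,0,0,-0.594,0.9]
    - [0.333,0.646,0.03,0,0,-0.594,0.9]
    - [0.333,0.646,0.03,0,0,-0.594,0.9]
    - [0.333,0.646,0.03,0,0,-0.594,0.9]
    - [0.333,0.646,0.03,0,0,-0.594,0.9]
    - [0.333,0.646,0.03,0,0,-0.594,0.9]
    - [0.333,0.646,0.03,0,0,-0.594,0.9]
    - [0.333,0.646,0.03,0,0,-0.594,0.9]

```text
time_s: 1.3
ee_pos: [489.2, -131.6, 246.8]
eef_rot: [0.707, -0.0, -0.707, -0.0]
wrist_force: [0.9, -0.5, 0.9]
finger_gap: 82.3
```

Request:
servo_tool:
  deltas:
    - [0.055,0.114,0,0,0,0,0.9]
    - [0.055,0.114,0,0,0,0,0.9]
    - [0.055,0.114,0,0,0,0,0.9]
    - [0.055,0.114,0,0,0,0,0.9]
    - [0.055,0.114,0,0,0,0,0.9]
    - [0.055,0.114,0,0,0,0,0.9]

```text
time_s: 1.9
ee_pos: [543.3, -20.3, 246.5]
eef_rot: [-0.707, 0.0, 0.707, 0.0]
wrist_force: [0.6, 0.4, 1.2]
finger_gap: 82.0
```

```bash
cat >> h.py <<'E'
def snap(name,fn,pts={}):
    s=sense(); im=camera(name)[:,:,::-1].copy()
    cv2.imwrite("pics/"+fn,im)
    print(s["time_s"],np.round(s["ee_pos"],1),np.round(s["eef_rot"],3),round(s["finger_gap"],1))
    for k,p in pts.items(): print(k,pix(name,p,s).round(1))
    return s
E
python3 - <<'E'
from h import *
import json
s=snap("wrist","w1.png",dict(pot=(544.1,-18,45),blue=(664.9,-1.1,5),small=(561,80,35)))
E
```

```text
1.9 [543.3 -20.3 246.5] [-0.707  0.     0.707  0.   ] 82.0
pot [318.1 175.4]
blue [303.5  66.8]
small [234.2 159.5]
```

View pics/w1.png

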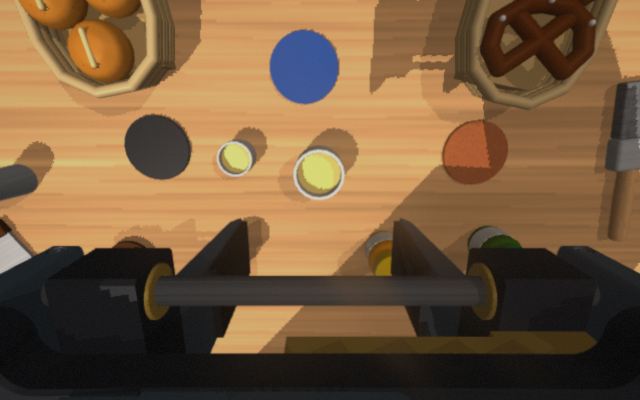

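The wrist view shows the pot rim at (318.5,174), against a predicted (318,175). The blue coaster is at (304.5,66.5), also as predicted. The measurements agree to about 1–2 mm, so I grasp the pot.

Request:
servo_tool:
  deltas:
    - [0.001,0.002,-0.05,0,0,0,0.9]
    - [0.001,0.002,-0.1,0,0,0,0.9]
    - [0.001,0.002,-0.15,0,0,0,0.9]
    - [0.001,0.002,-0.19,0,0,0,0.9]
    - [0.001,0.002,-0.22,0,0,0,0.9]
    - [0.001,0.002,-0.2245,0,0,0,0.9]
    - [0.001,0.002,-0.2245,0,0,0,0.9]
    - [0.001,0.002,-0.2245,0,0,0,0.4]
    - [0.001,0.002,-0.2245,0,0,0,0.4]
    - [0.001,0.002,-0.2245,0,0,0,0.4]
    - [0.001,0.002,-0.2245,0,0,0,0.4]
    - [0.001,0.002,-0.2245,0,0,0,0.4]
  grip_force: 25

```text
time_s: 3.15
ee_pos: [545.6, -17.8, 23.5]
eef_rot: [0.708, -0.0, -0.706, 0.0]
wrist_force: [-3.1, -0.9, 11.6]
finger_gap: 60.0
```

Run:
```python
from h import *
s=dict(ee_pos=[543.3,-20.3,246.5],eef_rot=[-.70711,0,.70711,0])
for n,u,z in [("pot",(318.5,174),45),("blue",(304.5,66.5),5),("slate",(157.5,147),5),("terra",(475.5,152),5)]: print(n,world("wrist",u,z,s).round(1))
print(sense()["finger_gap"],sense()["wrist_force"])
```

```text
pot [545.9 -18.5  45. ]
blue [665.3  -2.1   5. ]
slate [571.7 182.2   5. ]
terra [ 565.5 -215.1    5. ]
60.04248515467131 [-3.13119847 -0.86650862 11.56412446]
```

Request:
servo_tool:
  deltas:
    - [0,0,0.03,0,0,0,0.4]
    - [0,0,0.06,0,0,0,0.4]
    - [0.04,0.006,0.06,0,0,0,0.4]
    - [0.08,0.012,0.06,0,0,0,0.4]
    - [0.11,0.016,0.06,0,0,0,0.4]
    - [0.1195,0.0165,0.06,0,0,0,0.4]
    - [0.1195,0.0165,0.06,0,0,0,0.4]
    - [0.1195,0.0165,0.04,0,0,0,0.4]
    - [0.1195,0.0165,0.02,0,0,0,0.4]
    - [0.1195,0.0165,0.01,0,0,0,0.4]
    - [0.1195,0.0165,0.006,0,0,0,0.4]
    - [0.1195,0.0165,0.006,0,0,0,0.4]

```text
time_s: 4.35
ee_pos: [663.4, -1.2, 28.5]
eef_rot: [-0.707, 0.0, 0.707, 0.0]
wrist_force: [-0.3, 0.4, -1.8]
finger_gap: 60.3
```

Request:
servo_tool:
  deltas:
    - [0,0,-0.001,0,0,0,0.4]
    - [0,0,-0.001,0,0,0,0.4]

```text
time_s: 4.55
ee_pos: [664.1, -1.2, 28.0]
eef_rot: [0.707, -0.0, -0.707, -0.0]
wrist_force: [-3.4, 0.1, 5.7]
finger_gap: 60.6
```

Request:
servo_tool:
  deltas:
    - [0,0,0,0,0,0,0.85]
    - [0,0,0,0,0,0,0.85]
    - [0,0,0,0,0,0,0.85]
    - [0,0,0.04,0,0,0,0.85]
    - [0,0,0.09,0,0,0,0.85]
    - [0,0,0.14,0,0,0,0.85]
    - [-0.035,0.035,0.16,0,0,0,0.85]
    - [-0.07,0.07,0.16,0,0,0,0.85]
    - [-0.105,0.105,0.16,0,0,0,0.85]
    - [-0.14,0.14,0.16,0,0,0,0.85]
    - [-0.175,0.175,0.16,0,0,0,0.6]
    - [-0.21,0.21,0.16,0,0,0,0.6]

```text
time_s: 5.75
ee_pos: [453.2, 209.4, 187.4]
eef_rot: [0.707, -0.0, -0.707, -0.0]
wrist_force: [0.4, 1.0, 0.1]
finger_gap: 64.5
```

Request:
servo_tool:
  deltas:
    - [-0.02,0.02,0,0,0,0,0.6]
    - [-0.036,0.03,0,0,0,0,0.6]
    - [-0.036,0.03,0,0,0,0,0.6]
    - [-0.036,0.03,0,0,0,0,0.6]

```text
time_s: 6.15
ee_pos: [419.0, 238.5, 187.4]
eef_rot: [0.707, 0.0, -0.707, 0.0]
wrist_force: [-0.8, -0.1, -0.2]
finger_gap: 54.7
```

Run:
```python
from h import *
s=snap("wrist","w2.png",dict(disc=(418.2,238.9,11),knob=(418.2,238.9,41),pot=(665,-1.6,50)))
snap("top","t2.png",dict(pot=(665,-1.6,50),blue=(665,-1.6,5),lid=(418.2,238.9,11)))
import cv2
im=cv2.imread("pics/t2.png");cv2.imwrite("pics/t2c.png",cv2.resize(im[110:290,200:440],None,fx=3,fy=3,interpolation=cv2.INTER_CUBIC))
```

```text
6.15 [419.  238.5 187.4] [ 0.707  0.    -0.707  0.   ] 54.7
disc [319.7 181.9]
knob [319.7 188.9]
pot [ 643.9 -130. ]
6.2 [419.3 238.2 187.4] [ 0.707 -0.    -0.707 -0.   ] 55.0
pot [324.3 145.2]
blue [324.2 149.5]
lid [234.5 242.7]
```

View pics/w2.png

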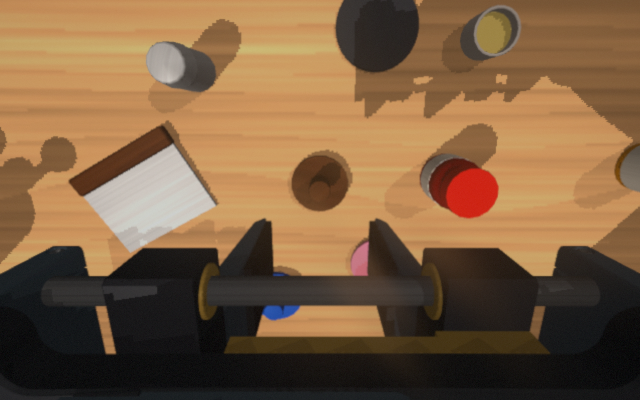

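View pics/t2c.png

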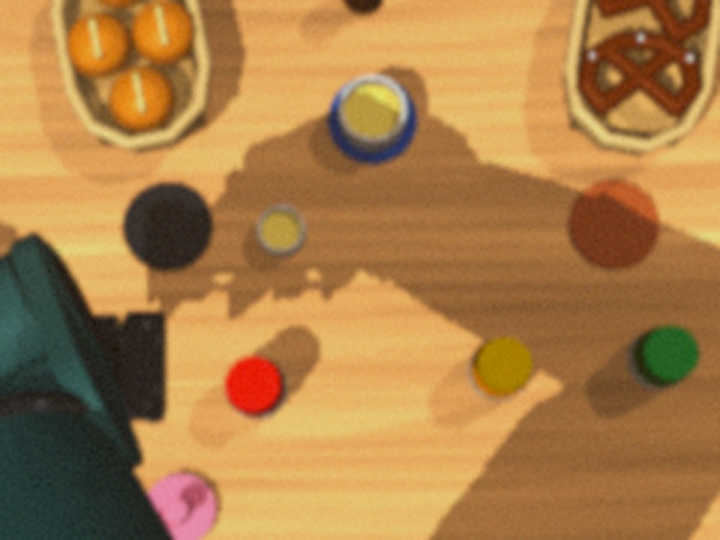

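The wrist view shows the lid disc at (319.5,182) with the knob at (318,189), as predicted. The top crop shows the pot rim at image (324.2,145.8), within about 2 mm of the coaster centre. I grasp the lid.

Request:
servo_tool:
  deltas:
    - [-0.001,0.0005,-0.05,0,0,0,0.6]
    - [-0.001,0.0005,-0.1,0,0,0,0.6]
    - [-0.001,0.0005,-0.14,0,0,0,0.6]
    - [-0.001,0.0005,-0.155,0,0,0,0.6]
    - [-0.001,0.0005,-0.16,0,0,0,0.6]
    - [-0.001,0.0005,-0.16,0,0,0,0.6]
    - [-0.001,0.0005,-0.16,0,0,0,0.1]
    - [-0.001,0.0005,-0.16,0,0,0,0.1]
    - [-0.001,0.0005,-0.16,0,0,0,0.1]
    - [-0.001,0.0005,-0.16,0,0,0,0.1]
    - [-0.001,0.0005,-0.16,0,0,0,0.1]
    - [-0.001,0.0005,-0.16,0,0,0,0.1]
  grip_force: 15

```text
time_s: 7.45
ee_pos: [418.0, 239.1, 27.6]
eef_rot: [0.707, 0.0, -0.707, -0.0]
wrist_force: [-0.2, -0.6, 7.5]
finger_gap: 21.8
```

Request:
servo_tool:
  deltas:
    - [0,0,0.05,0,0,0,0.1]
    - [0,0,0.1,0,0,0,0.1]
    - [0.03,-0.03,0.13,0,0,0,0.1]
    - [0.06,-0.06,0.13,0,0,0,0.1]
    - [0.09,-0.09,0.13,0,0,0,0.1]
    - [0.12,-0.12,0.13,0,0,0,0.1]
    - [0.15,-0.15,0.13,0,0,0,0.1]
    - [0.18,-0.18,0.13,0,0,0,0.1]
    - [0.21,-0.21,0.13,0,0,0,0.1]
    - [0.24,-0.235,0.13,0,0,0,0.1]
    - [0.2465,-0.24,0.13,0,0,0,0.1]
    - [0.2465,-0.24,0.13,0,0,0,0.1]

```text
time_s: 8.65
ee_pos: [664.6, -1.8, 156.8]
eef_rot: [-0.707, 0.001, 0.707, 0.001]
wrist_force: [-0.6, 0.5, -0.4]
finger_gap: 21.7
```

Request:
servo_tool:
  deltas:
    - [0,0,0,0,0,0,0.1]
    - [0,0,0,0,0,0,0.1]
    - [0,0,0,0,0,0,0.1]

```text
time_s: 8.95
ee_pos: [663.5, -0.2, 157.3]
eef_rot: [-0.707, -0.0, 0.707, -0.0]
wrist_force: [0.8, 0.2, -0.3]
finger_gap: 21.7
```

Run:
```python
from h import *
s=snap("wrist","w3.png",dict(pot=(664.6,-1.6,50),blue=(665,-1.6,5)))
e=s["ee_pos"]; k=lambda z:pix("wrist",(e[0],e[1],e[2]+z),s).round(1)
print("disc top",k(-16),"pot rim under tool",pix("wrist",(e[0],e[1],50),s))
```

```text
8.95 [ 6.635e+02 -2.000e-01  1.573e+02] [-0.707 -0.     0.707 -0.   ] 21.7
pot [321.8 197.9]
blue [321.5 185.1]
disc top [320.5 241.7] pot rim under tool [320.23476809 199.11277417]
```

View pics/w3.png

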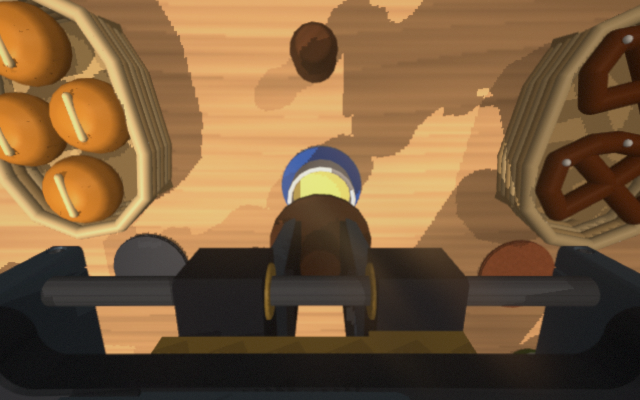

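The lid disc spans u 271–370 with its far edge at v≈195. The pot rim spans u 283–360 with its far edge at v≈163. I check the fore-aft alignment in numbers.

Run:
```python
from h import *
s=sense(); e=s["ee_pos"];print(np.round(e,1))
print("disc far",pix("wrist",(e[0]+31,e[1],e[2]-16),s),"pot far",pix("wrist",(664.5+30,-1.6,50),s), "coaster far",pix("wrist",(705,-1.6,5),s))
im=cv2.imread("pics/w3.png");cv2.imwrite("pics/w3c.png",cv2.resize(im[130:230,250:400],None,fx=5,fy=5,interpolation=cv2.INTER_CUBIC))
```

```text
[ 6.637e+02 -3.000e-01  1.573e+02]
disc far [320.60212175 192.0689093 ] pot far [321.75945213 164.26174886] coaster far [321.48775141 145.36029808]
```

View pics/w3c.png

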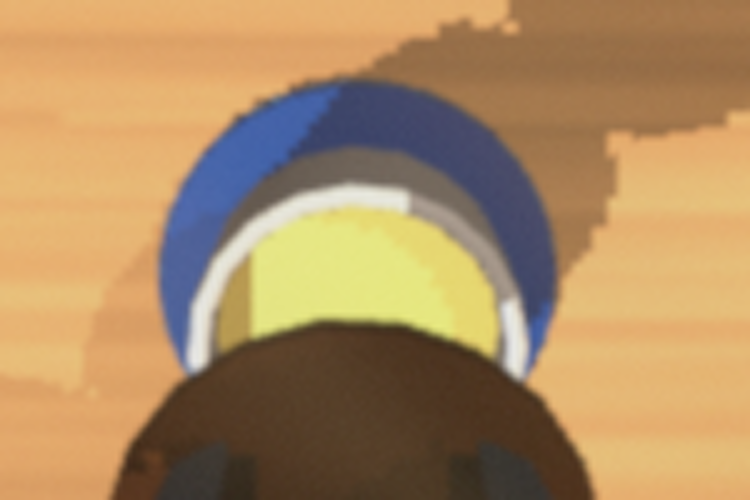

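Pot and lid line up to about 1 mm. The lid is seated next, moving slowly at the end.

Request:
servo_tool:
  deltas:
    - [0,-0.001,-0.03,0,0,0,0.1]
    - [0,-0.001,-0.055,0,0,0,0.1]
    - [0,-0.001,-0.07,0,0,0,0.1]
    - [0,-0.001,-0.076,0,0,0,0.1]
    - [0,-0.001,-0.079,0,0,0,0.1]
    - [0,-0.001,-0.081,0,0,0,0.1]
    - [0,-0.001,-0.083,0,0,0,0.1]
    - [0,-0.001,-0.084,0,0,0,0.1]
    - [0,-0.001,-0.084,0,0,0,0.1]

```text
time_s: 9.9
ee_pos: [664.4, -2.1, 73.5]
eef_rot: [0.707, -0.0, -0.707, -0.0]
wrist_force: [0.2, -0.1, 0.3]
finger_gap: 21.8
```

Request:
servo_tool:
  deltas:
    - [0,0,-0.001,0,0,0,0.1]
    - [0,0,-0.0015,0,0,0,0.1]
    - [0,0,-0.0015,0,0,0,0.1]

```text
time_s: 10.2
ee_pos: [664.6, -2.1, 72.6]
eef_rot: [0.707, -0.0, -0.707, -0.0]
wrist_force: [-3.4, -0.2, 10.7]
finger_gap: 21.2
```

Request:
servo_tool:
  deltas:
    - [0,0,0,0,0,0,0.5]
    - [0,0,0,0,0,0,0.5]
    - [0,0,0,0,0,0,0.5]
    - [0,0,0.04,0,0,0,0.5]
    - [0,0,0.09,0,0,0,0.5]
    - [0,0,0.14,0,0,0,0.9]
    - [-0.046,-0.02,0.14,0,0,0,0.9]
    - [-0.09,-0.04,0.14,0,0,0,0.9]
    - [-0.135,-0.06,0.14,0,0,0,0.9]
    - [-0.18,-0.08,0.14,0,0,0,0.9]
    - [-0.22,-0.0985,0.14,0,0,0,0.9]
    - [-0.2295,-0.1025,0.14,0,0,0,0.9]

```text
time_s: 11.4
ee_pos: [431.2, -105.3, 211.2]
eef_rot: [-0.707, 0.001, 0.708, 0.001]
wrist_force: [1.3, -0.2, -0.3]
finger_gap: 82.1
```

Request:
servo_tool:
  deltas:
    - [0,0,0,0,0,0,0.9]
    - [0,0,0,0,0,0,0.9]
    - [0,0,0,0,0,0,0.9]

```text
time_s: 11.7
ee_pos: [435.9, -104.3, 211.8]
eef_rot: [0.707, 0.0, -0.707, 0.0]
wrist_force: [-0.1, 0.4, 0.3]
finger_gap: 82.1
```

Run:
```python
from h import *
s=snap("wrist","w4.png",dict(honeytop=(434.9,-104.3,75),lidtop=(664,-2,86),disc=(664,-2,56)))
im1=cv2.imread("pics/w4.png")
snap("top","t4.png",dict(disc=(664,-2,56),knobtop=(664,-2,86),blue=(665,-1.6,5)))
im=cv2.imread("pics/t4.png")
cv2.imwrite("pics/c4.png",np.vstack([im1[:300],cv2.resize(im[115:185,255:395],(640,320),interpolation=cv2.INTER_CUBIC)[:300]]))
```

```text
11.7 [ 435.9 -104.3  211.8] [ 0.707  0.    -0.707  0.   ] 82.1
honeytop [320.2 191.6]
lidtop [ 179.8 -109. ]
disc [195.2 -85.5]
11.75 [ 435.8 -104.2  211.7] [ 0.707  0.    -0.707  0.   ] 82.4
disc [324.5 145. ]
knobtop [324.5 142. ]
blue [324.2 149.5]
```

View pics/c4.png

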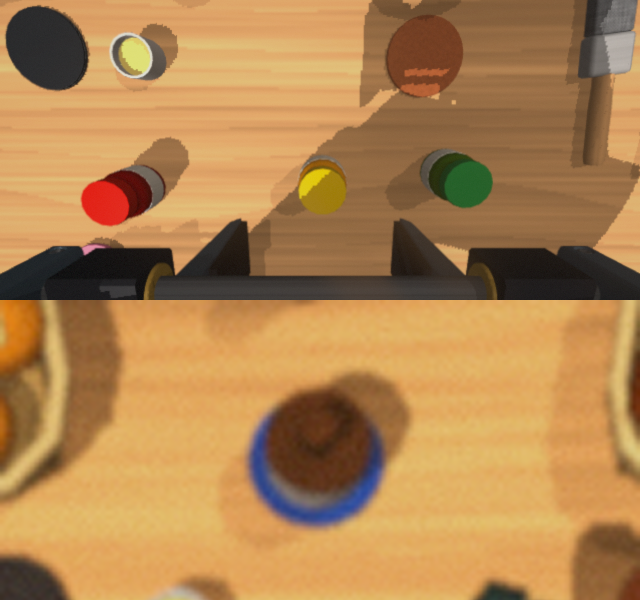

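The lid sits level on the pot, concentric with it, at image (324.6,145.6) against an expected (324.5,145). The honey cap is at (322.5,190.5), within 2 mm of the prediction. I grasp the honey jar.

Request:
servo_tool:
  deltas:
    - [0,-0.001,-0.05,0,0,0,0.9]
    - [0,-0.001,-0.1,0,0,0,0.9]
    - [0,-0.001,-0.14,0,0,0,0.9]
    - [0,-0.001,-0.17,0,0,0,0.9]
    - [0,-0.001,-0.177,0,0,0,0.9]
    - [0,-0.001,-0.177,0,0,0,0.9]
    - [0,-0.001,-0.177,0,0,0,0.4]
    - [0,-0.001,-0.177,0,0,0,0.4]
    - [0,-0.001,-0.177,0,0,0,0.4]
    - [0,-0.001,-0.177,0,0,0,0.4]
    - [0,-0.001,-0.177,0,0,0,0.4]
    - [0,-0.001,-0.177,0,0,0,0.4]
  grip_force: 25

```text
time_s: 13.0
ee_pos: [435.2, -105.7, 35.4]
eef_rot: [0.707, -0.0, -0.707, 0.0]
wrist_force: [-1.5, 0.4, 11.9]
finger_gap: 51.2
```

Request:
servo_tool:
  deltas:
    - [0,0,0.05,0,0,0,0.4]
    - [0,0,0.1,0,0,0,0.4]
    - [0.03,0.03,0.12,0,0,0,0.4]
    - [0.06,0.07,0.12,0,0,0,0.4]
    - [0.08,0.11,0.12,0,0,0,0.4]
    - [0.1,0.15,0.12,0,0,0,0.4]
    - [0.12,0.19,0.12,0,0,0,0.4]
    - [0.13,0.23,0.12,0,0,0,0.4]
    - [0.136,0.27,0.12,0,0,0,0.4]
    - [0.136,0.288,0.12,0,0,0,0.4]
    - [0.136,0.288,0.12,0,0,0,0.4]
    - [0.136,0.288,0.12,0,0,0,0.4]

```text
time_s: 14.2
ee_pos: [570.2, 181.9, 154.5]
eef_rot: [-0.707, -0.0, 0.707, -0.0]
wrist_force: [0.4, -0.6, -1.3]
finger_gap: 51.0
```

Request:
servo_tool:
  deltas:
    - [0,0,-0.04,0,0,0,0.4]
    - [0,0,-0.08,0,0,0,0.4]
    - [0,0,-0.1,0,0,0,0.4]
    - [0,0,-0.108,0,0,0,0.4]
    - [0,0,-0.112,0,0,0,0.4]
    - [0,0,-0.114,0,0,0,0.4]
    - [0,0,-0.114,0,0,0,0.4]

```text
time_s: 14.9
ee_pos: [571.3, 182.3, 41.6]
eef_rot: [0.708, -0.0, -0.707, -0.0]
wrist_force: [-0.0, 1.6, -1.1]
finger_gap: 50.6
```

Request:
servo_tool:
  deltas:
    - [0,0,-0.001,0,0,0,0.4]
    - [0,0,-0.0015,0,0,0,0.4]
    - [0,0,-0.0015,0,0,0,0.9]
    - [0,0,-0.0015,0,0,0,0.9]
    - [0,0,-0.0015,0,0,0,0.9]
    - [0,0,-0.0015,0,0,0,0.9]
    - [0,0,0.04,0,0,0,0.9]
    - [0,0,0.09,0,0,0,0.9]
    - [0,0,0.14,0,0,0,0.9]
    - [-0.04,-0.02,0.17,0,0,0,0.9]
    - [-0.08,-0.04,0.17,0,0,0,0.9]
    - [-0.12,-0.06,0.17,0,0,0,0.9]

```text
time_s: 16.1
ee_pos: [449.5, 121.9, 211.5]
eef_rot: [0.708, 0.0, -0.706, -0.0]
wrist_force: [-1.0, 0.0, -0.2]
finger_gap: 82.0
```

Request:
servo_tool:
  deltas:
    - [-0.029,-0.0195,0,0,0,0,0.9]
    - [-0.029,-0.0195,0,0,0,0,0.9]
    - [-0.029,-0.0195,0,0,0,0,0.9]
    - [-0.029,-0.0195,0,0,0,0,0.9]

```text
time_s: 16.5
ee_pos: [422.7, 103.3, 211.0]
eef_rot: [0.707, 0.0, -0.707, -0.0]
wrist_force: [0.6, 0.1, -0.1]
finger_gap: 82.3
```

Run:
```python
from h import *
s=snap("wrist","w5.png",dict(redtop=(422.2,102.9,75),honeytop=(571.6,182.8,80),slate=(571.6,182.8,5)))
```

```text
16.5 [422.7 103.3 211. ] [ 0.707  0.    -0.707 -0.   ] 82.3
redtop [320.6 191.3]
honeytop [222.6  15.6]
slate [243.5  34.8]
```

View pics/w5.png

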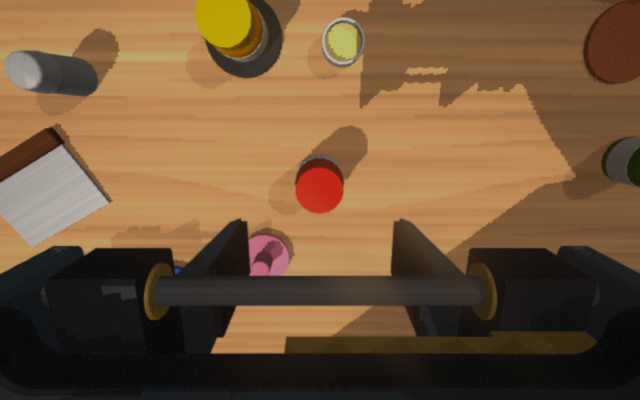

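The jam cap is at (319.5,189.5), within 2 mm of the prediction. The honey jar stands upright on the slate. I grasp the jam jar.

Request:
servo_tool:
  deltas:
    - [0.001,0,-0.05,0,0,0,0.9]
    - [0.001,0,-0.1,0,0,0,0.9]
    - [0.001,0,-0.14,0,0,0,0.9]
    - [0.001,0,-0.17,0,0,0,0.9]
    - [0.001,0,-0.176,0,0,0,0.9]
    - [0.001,0,-0.176,0,0,0,0.9]
    - [0.001,0,-0.176,0,0,0,0.4]
    - [0.001,0,-0.176,0,0,0,0.4]
    - [0.001,0,-0.176,0,0,0,0.4]
    - [0.001,0,-0.176,0,0,0,0.4]
    - [0.001,0,-0.176,0,0,0,0.4]
    - [0.001,0,-0.176,0,0,0,0.4]
  grip_force: 25

```text
time_s: 17.75
ee_pos: [423.3, 103.0, 35.4]
eef_rot: [0.707, 0.0, -0.707, -0.0]
wrist_force: [-2.5, 0.2, 11.7]
finger_gap: 50.5
```

Request:
servo_tool:
  deltas:
    - [0,0,0.05,0,0,0,0.4]
    - [0,0,0.1,0,0,0,0.4]
    - [0.03,-0.03,0.12,0,0,0,0.4]
    - [0.06,-0.07,0.12,0,0,0,0.4]
    - [0.08,-0.11,0.12,0,0,0,0.4]
    - [0.1,-0.15,0.12,0,0,0,0.4]
    - [0.115,-0.19,0.12,0,0,0,0.4]
    - [0.13,-0.23,0.12,0,0,0,0.4]
    - [0.1415,-0.27,0.12,0,0,0,0.4]
    - [0.1415,-0.3,0.12,0,0,0,0.4]
    - [0.1415,-0.3175,0.12,0,0,0,0.4]
    - [0.1415,-0.3175,0.12,0,0,0,0.4]

```text
time_s: 18.95
ee_pos: [563.9, -216.0, 154.6]
eef_rot: [-0.707, 0.001, 0.707, 0.001]
wrist_force: [-0.1, 0.8, -1.9]
finger_gap: 51.0
```

Request:
servo_tool:
  deltas:
    - [0,0,-0.04,0,0,0,0.4]
    - [0,0,-0.08,0,0,0,0.4]
    - [0,0,-0.1,0,0,0,0.4]
    - [0,0,-0.108,0,0,0,0.4]
    - [0,0,-0.112,0,0,0,0.4]
    - [0,0,-0.114,0,0,0,0.4]
    - [0,0,-0.114,0,0,0,0.4]

```text
time_s: 19.65
ee_pos: [564.8, -214.6, 41.6]
eef_rot: [0.708, -0.0, -0.707, 0.0]
wrist_force: [-0.6, -0.7, -2.6]
finger_gap: 51.0
```

Request:
servo_tool:
  deltas:
    - [0,0,-0.001,0,0,0,0.4]
    - [0,0,-0.0015,0,0,0,0.4]
    - [0,0,-0.0015,0,0,0,0.9]
    - [0,0,-0.0015,0,0,0,0.9]
    - [0,0,-0.0015,0,0,0,0.9]
    - [0,0,-0.0015,0,0,0,0.9]
    - [0,0,0.04,0,0,0,0.9]
    - [0,0,0.09,0,0,0,0.9]
    - [0,0,0.14,0,0,0,0.9]
    - [0,0,0.18,0,0,0,0.9]
    - [-0.03,-0.03,0.2,0,0,0,0.9]
    - [-0.06,-0.06,0.2,0,0,0,0.9]

```text
time_s: 20.85
ee_pos: [505.2, -275.6, 244.3]
eef_rot: [0.709, -0.0, -0.705, 0.002]
wrist_force: [0.9, 0.6, 0.4]
finger_gap: 82.5
```

Request:
servo_tool:
  deltas:
    - [-0.14,-0.19,0,0,0,0,0.9]
    - [-0.14,-0.19,0,0,0,0,0.9]
    - [-0.14,-0.19,0,0,0,0,0.9]
    - [-0.14,-0.19,0,0,0,0,0.9]
    - [-0.14,-0.19,0,0,0,0,0.9]
    - [-0.14,-0.19,0,0,0,0,0.9]
    - [-0.14,-0.19,0,0,0,0,0.9]
    - [-0.14,-0.19,0,0,0,0,0.9]

```text
time_s: 21.65
ee_pos: [364.6, -463.9, 240.5]
eef_rot: [-0.707, -0.0, 0.707, 0.0]
wrist_force: [-0.3, -0.5, 0.5]
finger_gap: 82.0
```

Run:
```python
from h import *
snap("top","t6.png",dict(honeytop=(571.6,182.8,80),jamtop=(565,-214.5,80),pesto=(441.2,-242.5,75),disc=(664.5,-1.6,56),slate=(571.6,182.8,5),terra=(565,-214.5,5),blue=(665,-1.6,5)))
im=cv2.imread("pics/t6.png");cv2.imwrite("pics/t6c.png",cv2.resize(im[120:270,220:450],None,fx=3.4,fy=3.4,interpolation=cv2.INTER_CUBIC))
snap("scene","s6.png",dict(honeytop=(571.6,182.8,80),jamtop=(565,-214.5,80),disc=(664.5,-1.6,56)))
im=cv2.imread("pics/s6.png");cv2.imwrite("pics/s6c.png",cv2.resize(im[150:310,200:430],None,fx=3.4,fy=3.4,interpolation=cv2.INTER_CUBIC))
```

```text
21.65 [ 364.6 -463.9  240.5] [-0.707 -0.     0.707  0.   ] 82.0
honeytop [252.4 179.7]
jamtop [409.5 178.9]
pesto [422.7 227.7]
disc [324.3 144.8]
slate [256.1 185. ]
terra [404.7 184.2]
blue [324.2 149.5]
21.7 [ 364.8 -463.7  240.6] [-0.707 -0.     0.707 -0.   ] 82.0
honeytop [384.3 223. ]
jamtop [233.  210.3]
disc [309.9 253.9]
```

View pics/t6c.png

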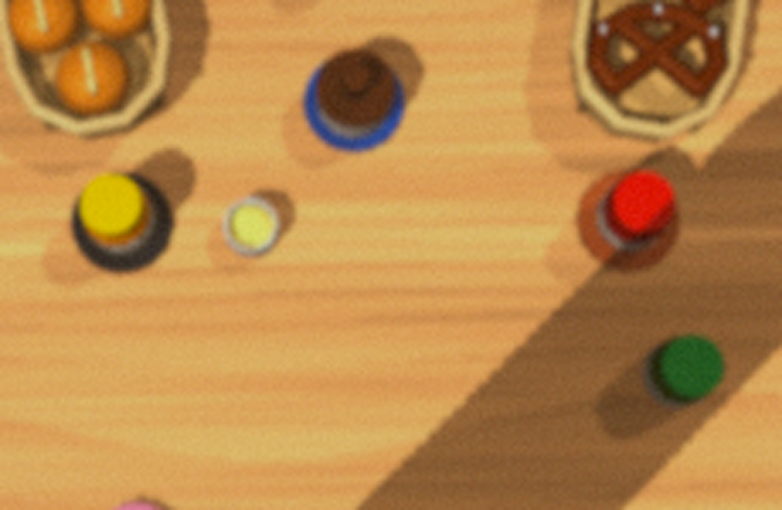

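View pics/s6c.png

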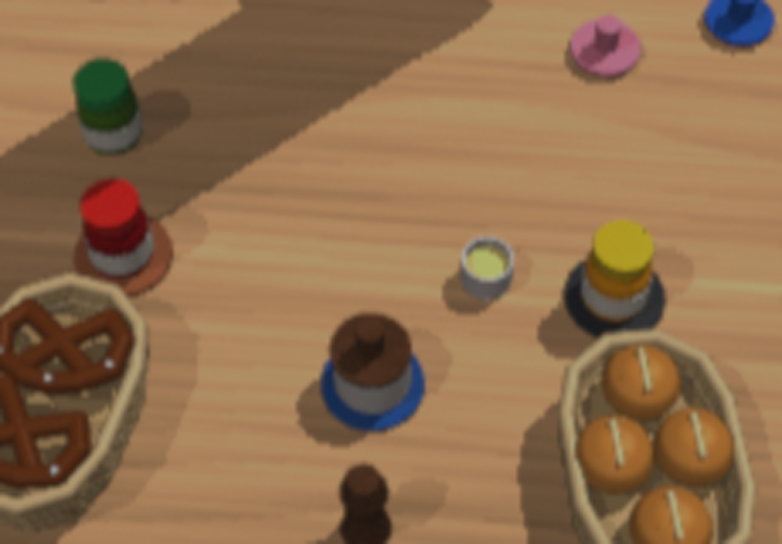

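The top view puts the honey cap at (252.9,180.0), the jam cap at (408.8,179.7), the lid at (325.0,145.9) and the pesto at (422.9,227.9). All are within about 1 px (2–3 mm) of where they should be. The scene view shows everything upright and the lid seated level, so I hand in.

```bash
python3 -c "
from plant import *
print(hand_in())"
```

```text
the job is handed in; nothing more can be done
None
```

The tasting counter is laid out and I handed the job in at about 22 s of robot time, out of the 128 s allowed; no verdict came back. The larger white pot is on the blue coaster with the dark wood lid on it. The honey jar is on the slate coaster, the jam jar is on the terracotta one, and I left the pesto jar alone.

The last checks, from the top and scene cameras after the arm had moved clear, showed these results:
- **Centring:** the pot's lid and both jars were within about 1 px of their targets, roughly 2–3 mm. In one earlier wrist view the honey cap looked about 3 mm off, but neither final view showed that.
- **Lid:** it looks level and seated. Both pot and lid were within about 2 mm of the coaster centre after placing.
- **Upright and clear:** everything stands upright, the pesto jar shows no visible movement, and the gripper touches nothing.
- **Forces:** the highest contact force I saw was about 12 N, well under the limits.

No check failed.

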